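# Take the jug from under the stirrer and stand it on the support

## Task

Lift the steel jug by its handle off the hotplate, bring it out from under the overhead drive head and set it down gently, upright and centred, on the green-topped plate of the support stand beside it, then let go. The plate may have been left at any height, so feel for it rather than dropping or pressing the jug. Keep the jug upright and do not knock the stirrer or disturb the bottle, beaker and jar.

Things in the scene. Friction and masses are not known exactly. Their poses are not given: they have to be found in the camera images.
- jug: loose open stainless-steel jug, 80 mm outer diameter, 105 mm tall, 0.25 to 0.5 kg. Origin: centre of its underside; z up along its axis; a red D-shaped handle stands out along its -x (the handle lies in its x-z plane). Grip it by the handle only.
- jug_handle (a point): middle of the upright bar of the jug's handle: 75 mm from the jug's axis towards its -x, 62 mm above its underside. The bar is upright, 18 mm deep (x), 14 mm thick (y) and 72 mm tall (24 to 96 mm above the underside), flat-sided, with a 26 mm gap between it and the jug's wall, and is joined to the wall by 12 mm high arms at 30 and 90 mm. Pinch it across its 14 mm (jug y).
- stirrer: fixed white hotplate stirrer, 270 x 160 mm (x -90 to 180), 67 mm tall, with an overhead drive head. Origin: on the bench directly under the hotplate's centre; x points from its control panel towards its post (18 mm, at x = 130). The jug stands in its dish with the handle on the panel side, within 0.2 rad of -x. The panel side and both long sides are open for taking the jug out.
- dish (a point): centre of the inner floor, 78 mm above the bench, of the shallow aluminium dish on the hotplate, 112 mm across, where the jug stands within 4 mm (each way) of the centre. Its rim is 5 mm higher than the floor: the jug must be lifted over it. Axes as the stirrer.
- head_nose (a point): middle of the lower edge of the blue drive head's nose, axes as the stirrer. From here the head (a box) runs 204 mm along +x, is 60 mm wide and 70 mm tall; its underside, 213 mm above the bench, is 30 mm above the seated jug's mouth. It ends 11 mm short of the handle bar's middle, so a gripper pointing straight down hits it: come tilted 35 to 45 degrees from the handle's outer side.
- support: fixed height-adjustable stand. Origin: on the bench under its centre; z up. A 130 mm square grey foot, a column and a level round plate, 124 mm across, centred over the origin, topped with green plastic 116 mm across. The green top lies 55 to 105 mm above the bench; this is not reported: find it by touch or sight. The green top is a sprung cushion that gives 4 mm per 10 N, up to 10 mm; below it the plate is clamped.
- amber_bottle: loose amber glass bottle, 60 mm diameter, 130 mm tall; origin centre of underside. Leave it alone.
- beaker: loose glass beaker, 56 mm diameter, 60 mm tall; origin centre of underside. Leave it alone.
- jar: loose white plastic jar with red cap, 52 mm diameter, 60 mm tall; origin centre of underside. Leave it alone.
Mind the look-alikes: they are no part of the job. Leave any purple look-alike of the support alone. Of the things that look like the jug, the larger one is meant.

How it is judged:
By the outcome, as a careful person would: the job done as asked, in the order asked, and still so for the second after the job is handed in, with the robot touching nothing.
It also fails if it takes over 48 s, if anything falls off the work surface, if the arm or the gripper's body presses on something with over 40 N, if the wrist force passes 120 N, or if a joint passes its speed limit or range.

## Robot

A 6-joint arm with a two-finger parallel gripper is mounted at the origin on the work surface. World frame = base frame: x ahead of the robot, y to its left, z up, the work surface at z = 0. Lengths are in m, angles in rad, forces in N, time in s.
With the tool pointing down it reaches from about 0.35 to 0.85 m from the base axis. Payload 8.1 kg.
Tool frame: the origin (TCP) lies on the mounting face of the last link; the fingertips stand 186 mm ahead of it and the grasp point (between the pads) lies 167 mm ahead of it (r.tcp_to_tips is the z of the fingertips in the tool frame, in m); z points along the fingers, y is the line along which they close (so a half turn about z gives the same grasp; the last joint's range is limited). The gripper opens to 93 mm and grips with 3 to 60 N. Pads are 15 mm wide; open, the fingers measure 128 mm over their backs; the gripper's body (75 mm by 188 mm) begins 65 mm behind the grasp point.
Start: joints at [1.145, 0.13, 1.488, -0, 1.523, -0.085], TCP at [0.201, 0.566, 0.405] pointing down, gripper open.
Joint ranges: [-2.96, 2.96], [-0.89, 2.26], [0.02, 2.5], [-1.34, 4.48], [0, 2.73], [-2.66, 2.66]. Speed limits (rad/s): [2.39, 2.39, 2.79, 3.14, 3.14, 3.14].

## Interface

Orientations are given as a unit quaternion [w, x, y, z].
In Python, from cell import r gives the robot as it stands. The module is installed in compiled form; this text tells all that it offers.
- The arm moves only by the shell command python3 -m pendant 'ROWS' [OPENING] [FORCE]. ROWS is JSON, a list of rows, each an object with "dp": the shift along the tool's x, y, z normalised to -1 to 1, where 1 is 250 mm, a list of three; "turn": the turn, a rotation vector about the tool's x, y, z normalised to -1 to 1, where 1 is pi/2 rad, a list of three. In form: [{"dp": [dx, dy, dz], "turn": [rx, ry, rz]}, ...]. A call has 1 to 20 rows; each row is the pose to reach, as a shift and turn from the pose commanded when the call began, along the tool's axes at that moment; what a row does not reach only later rows make up. A row lasts 1/10 s, in which the tool goes at most 50 mm and 8.59 degrees, less where a joint would pass 70% of its speed; a pose out of reach is approached as far as the arm can. A call with a number of a shift or a turn outside -1 to 1 is refused whole. A call with a gripper value outside its range is refused whole. OPENING is the opening, from 0 (shut) to 1 (fully open), set as the call begins (- or left out, the last holds). The fingers move at their own pace and stop on an object; FORCE is the grip in N (left out, the last holds). Time passes only in rows, so rows that repeat a pose let the fingers close. It gives the time, the measured TCP pose, the force, the opening and the grip force at its end, in the units of the state.
- r.state(): the state, without advancing time (a new reading comes with each control period).
- r.capture(name): name is "scene" or "top"; returns a dict with "image" (400x640x3 uint8, red, green, blue), "intrinsics" (3x3 intrinsics, pixels), "camera_from_world" (4x4, takes a point from world to camera coordinates). Camera axes: x right, y down, z forward; pixel columns grow to the right and rows downward; lengths in m; the calibration is good to about 2 mm. A picture is of the moment at which its call begins. There is no depth.
- r.job_done(): hands the job in; it is judged then, once.
The state is a dict: "clock": time; "joint_positions": joint angles; "qd": joint speeds; "joint_efforts": joint torques, N m; "tcp_pos": TCP position; "tcp_rot": TCP orientation; "ft_force": force on the tool from outside, world axes, zero at the start; "torque": the same for the moment, N m; "gripper_width": finger opening in m; "grasp_force": force on a finger pad.
Only numpy, scipy, OpenCV 4.12 (cv2) and the standard library are available. Lean on these libraries where they do the work, as an engineer would, in place of code of your own. Each camera call takes 0.05 s, during which the arm holds its last target. There are 200 camera calls.

## Working session

There is one attempt and no reset: what is moved stays moved. The work goes in short steps, Python scripts to look and compute and a shell command to move; the robot and the scene stay as the last step left them, time stands still between calls to the robot, and variables do not carry over. Pictures are saved under pics/ and viewed, at most 11 in all, crops included, and the job is handed in when it is done.

```bash
mkdir -p pics; python3 - <<'E'
from cell import r
import cv2,numpy as np,json
for n in("scene","top"):
    c=r.capture(n);cv2.imwrite(f"pics/{n}0.png",c["image"][:,:,::-1])
    np.savez(n+".npz",K=c["intrinsics"],T=c["camera_from_world"])
    print(n,np.round(c["intrinsics"],1).tolist(),np.round(c["camera_from_world"],3).tolist())
s=r.state();print(s["clock"],s["tcp_pos"],s["tcp_rot"],s["ft_force"],r.tcp_to_tips)
E
```

```text
scene [[428.1, 0.0, 325.1], [0.0, 428.1, 203.3], [0.0, 0.0, 1.0]] [[-0.393, 0.919, 0.016, 0.261], [0.568, 0.256, -0.782, -0.234], [-0.723, -0.299, -0.623, 1.818], [0.0, 0.0, 0.0, 1.0]]
top [[481.4, 0.0, 323.5], [0.0, 481.4, 200.9], [0.0, 0.0, 1.0]] [[-0.014, -1.0, -0.016, 0.01], [-0.984, 0.017, -0.178, 0.631], [0.178, 0.013, -0.984, 1.218], [0.0, 0.0, 0.0, 1.0]]
0.1 [0.2004262  0.56532712 0.40379106] [-2.25094636e-04  1.69560558e-01  9.85519417e-01 -8.03783335e-04] [-0.02407369 -0.41266844 -0.13896726] 0.1861
```

View pics/scene0.png

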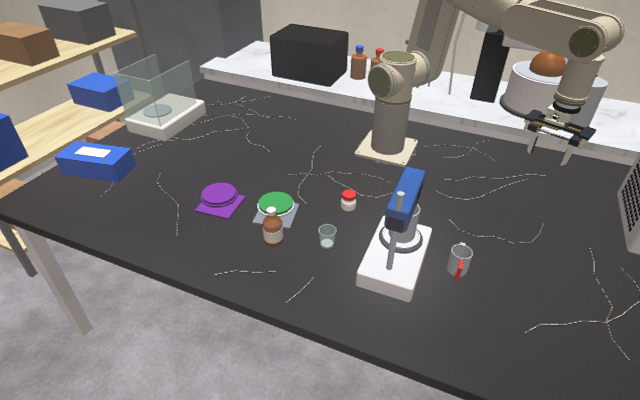

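View pics/top0.png

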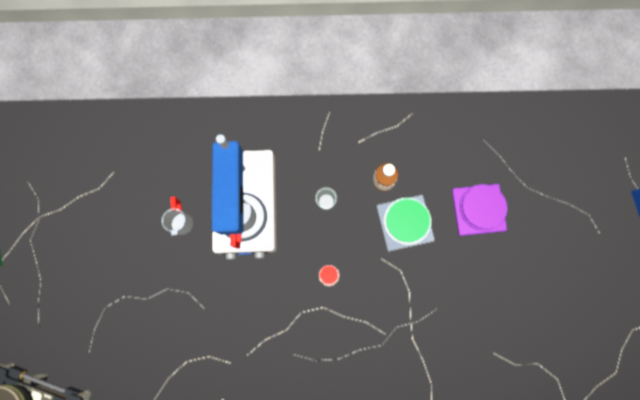

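The scene image shows the stirrer at about (400,245), the green stand at (276,203) and the purple look-alike at (219,195). In the top image the jug's red handle is at (236,240) on the robot side and the green plate is at (407,221). I'll enlarge both areas.

```bash
python3 - <<'E'
import cv2,numpy as np
t=cv2.imread("pics/top0.png");s=cv2.imread("pics/scene0.png")
a=cv2.resize(t[130:280,195:445],(800,480),interpolation=cv2.INTER_CUBIC) #3.2x
cv2.imwrite("pics/topc.png",a)
b=cv2.resize(s[160:310,250:450],(800,600),interpolation=cv2.INTER_CUBIC) #4x
cv2.imwrite("pics/scenec.png",b)
E
```

```text
(no output)
```

View pics/topc.png

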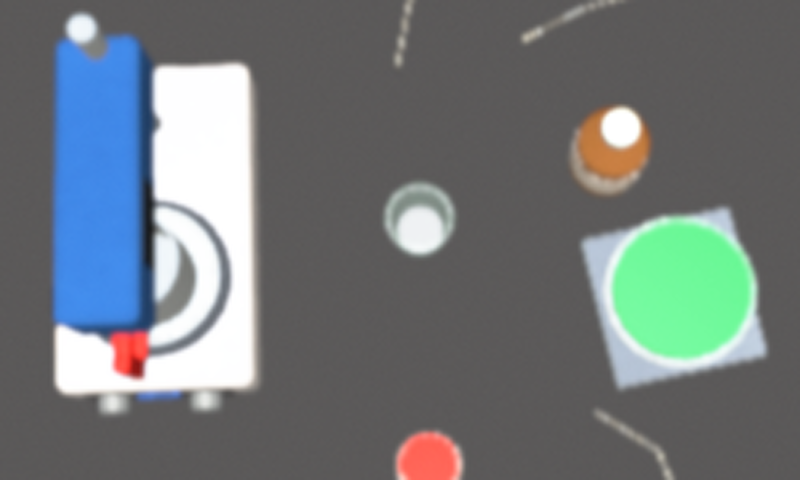

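View pics/scenec.png

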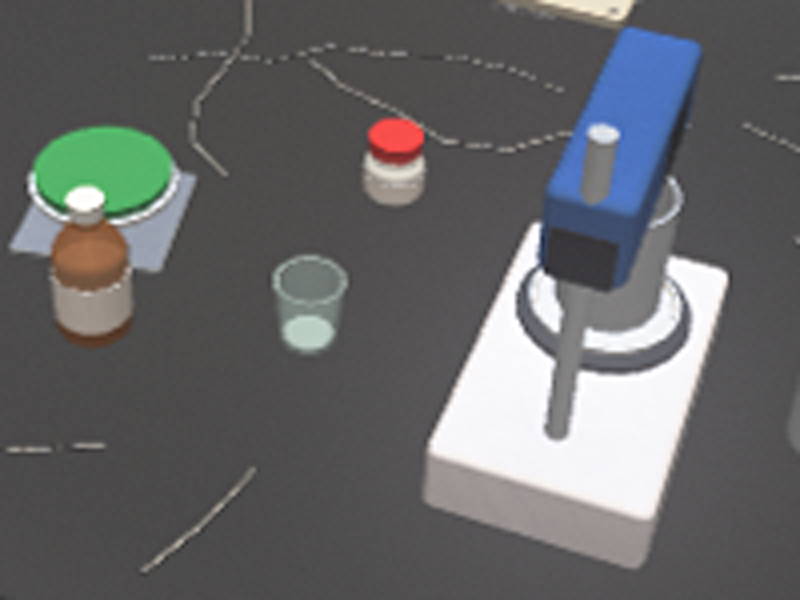

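The crops show these features, in crop pixels:
- **Top:** head nose corners (54,324) and (140,328); hotplate corners (55,392) and (251,392); bar outer end about (114,374) to (131,376).
- **Scene:** hotplate corners (427,458), (650,520) and (728,268); post foot (557,432) and post top (603,133).

Next I'll fit the poses.

```bash
cat > h.py <<'E'
import numpy as np,cv2
C={n:np.load(n+".npz") for n in("top","scene")}
def proj(n,P):
    K,T=C[n]["K"],C[n]["T"];p=np.atleast_2d(P)@T[:3,:3].T+T[:3,3];q=p@K.T;return q[:,:2]/q[:,2:]
def ray(n,uv,z):
    K,T=C[n]["K"],C[n]["T"];R=T[:3,:3];o=-R.T@T[:3,3];d=R.T@np.linalg.solve(K,[*uv,1]);return o+d*(z-o[2])/d[2]
tc=lambda x,y:np.array([195+(x+.5)/3.2-.5,130+(y+.5)/3.2-.5])
sc=lambda x,y:np.array([250+(x+.5)/4-.5,160+(y+.5)/4-.5])
E
python3 - <<'E'
from h import *
from scipy.optimize import least_squares
obs=[("top",tc(54,392),(-.09,.08,.067)),("top",tc(251,392),(-.09,-.08,.067)),("top",tc(248,63),(.18,-.08,.067)),
("scene",sc(427,458),(.18,-.08,.067)),("scene",sc(650,520),(.18,.08,.067)),("scene",sc(728,266),(-.09,.08,.067)),("scene",sc(557,433),(.13,0,.067)),
("scene",sc(425,500),(.18,-.08,0)),("scene",sc(640,569),(.18,.08,0)),
("top",tc(53,325),("n",.03,.283)),("top",tc(140,328),("n",-.03,.283))]
def f(p):
    x,y,a,nx=p;e=[]
    for n,uv,P in obs:
        X=nx if P[0]=="n" else P[0]
        W=[x+np.cos(a)*X-np.sin(a)*P[1],y+np.sin(a)*X+np.cos(a)*P[1],P[2]]
        e.append(proj(n,W)[0]-uv)
    return np.concatenate(e)
s=least_squares(f,[.6,.2,0,-.064],loss="soft_l1");print("stirrer",s.x);print(f(s.x).reshape(-1,2).round(1).tolist())
for uv in[(114,374),(131,376)]:print("bar outer top",ray("top",tc(*uv),.174))
x,y,a,nx=s.x
for n,u in(("top",tc(153,277)),):print("dish rim ctr",ray(n,u,.08))
# green
cs={}
for n,roi in(("top",(slice(180,260),slice(370,445))),("scene",(slice(180,240),slice(245,310)))):
    im=cv2.imread(f"pics/{n}0.png").astype(int);m=np.zeros(im.shape[:2],np.uint8)
    g=(im[...,1]>im[...,2]+50)&(im[...,1]>im[...,0]+40);m[roi]=g[roi]
    h=cv2.convexHull(cv2.findNonZero(m))[:,0];cs[n]=h
def g(p):
    e=[]
    t=np.linspace(0,2*np.pi,181);P=np.c_[p[0]+.058*np.cos(t),p[1]+.058*np.sin(t),0*t+p[2]]
    for n in cs:
        q=proj(n,P).astype(np.float32).reshape(-1,1,2)
        for c in cs[n]:e.append(cv2.pointPolygonTest(q,(float(c[0]),float(c[1])),True)-.3)
    return e
s=least_squares(g,[.57,-.18,.08],loss="soft_l1",f_scale=.5,diff_step=1e-4);print("plate",s.x,np.std(g(s.x)))
for n,p,z in(("beaker",tc(420,217),.06),("jar",tc(429,463),.06),("bottle",tc(621,128),.13)):print(n,ray("top",p,z).round(3))
im=cv2.imread("pics/top0.png")[215:260,215:260].astype(int)
yy,xx=np.nonzero((im[...,2]>im[...,1]+90)&(im[...,2]>im[...,0]+60));print("red bbox",xx.min()+215,xx.max()+215,yy.min()+215,yy.max()+215)
E
```

```text
stirrer [ 0.58929037  0.21255223  0.02004252 -0.06318237]
[[0.2, 0.6], [0.4, -1.6], [-0.2, 0.3], [-0.7, -3.1], [0.9, -1.1], [1.0, -0.0], [-0.2, -0.9], [-1.6, 2.4], [-0.1, 2.7], [-0.7, 1.0], [-0.1, -1.0]]
bar outer top [0.50356115 0.22065136 0.174     ]
bar outer top [0.50188872 0.20801884 0.174     ]
dish rim ctr [0.58978376 0.21020821 0.08      ]
plate [ 0.57697157 -0.22006938  0.05475351] 0.33637346991330286
beaker [ 0.639 -0.006  0.06 ]
jar [ 0.438 -0.011  0.06 ]
bottle [ 0.695 -0.166  0.13 ]
red bbox 230 240 234 246
```

```bash
cat >> h.py <<'E'
from scipy.spatial.transform import Rotation as Ro
def Rt(tilt,yaw=0):
    c,s=np.cos(np.radians(tilt)),np.sin(np.radians(tilt))
    return Ro.from_euler("z",yaw)*Ro.from_matrix(np.array([[-c,0,s],[0,1,0],[-s,0,-c]]))
def to(G,tilt=40,yaw=0,back=0):
    from cell import r
    s=r.state();w,x,y,z=s["tcp_rot"];R0=Ro.from_quat([x,y,z,w]);R=Rt(tilt,yaw)
    p=np.array(G)-(.167+back)*R.as_matrix()[:,2]
    print("dp",(R0.inv().apply(p-s["tcp_pos"])/.25).round(3).tolist(),"turn",((R0.inv()*R).as_rotvec()/(np.pi/2)).round(3).tolist())
    print("grasp now",(s["tcp_pos"]+.167*R0.as_matrix()[:,2]).round(4),"F",s["ft_force"].round(1),"t",s["clock"],"w",s["gripper_width"],s["grasp_force"])
E
python3 -c "
from h import *
to((.512,.214,.14),back=.1)"
```

```text
dp [-0.997, -1.137, 0.239] turn [-0.077, -0.44, -0.208]
grasp now [0.2003 0.5651 0.2368] F [-0.  -0.4 -0.1] t 0.1 w 0.09255988871310801 0.0
```

```bash
python3 -m pendant '[{"dp":[-0.6,-0.8,0.0],"turn":[-0.077,-0.44,-0.208]},{"dp":[-0.6,-0.8,0.0],"turn":[-0.077,-0.44,-0.208]},{"dp":[-0.6,-0.8,0.0],"turn":[-0.077,-0.44,-0.208]},{"dp":[-0.6,-0.8,0.0],"turn":[-0.077,-0.44,-0.208]},{"dp":[-0.6,-0.8,0.0],"turn":[-0.077,-0.44,-0.208]},{"dp":[-0.6,-0.8,0.0],"turn":[-0.077,-0.44,-0.208]},{"dp":[-0.6,-0.8,0.0],"turn":[-0.077,-0.44,-0.208]},{"dp":[-0.6,-0.8,0.0],"turn":[-0.077,-0.44,-0.208]},{"dp":[-0.6,-0.8,0.0],"turn":[-0.077,-0.44,-0.208]}]' 0.5; python3 -c "
from h import *
to((.512,.214,.14),back=.1)"
```

```text
clock: 1.0
tcp_pos: [0.2752, 0.3281, 0.4054]
tcp_rot: [0.342, -0.0, 0.94, 0.001]
ft_force: [0.3, -0.1, -0.2]
gripper_width: 0.0468
grasp_force: 0.0
dp [-0.044, -0.457, 0.353] turn [0.002, -0.0, -0.001]
grasp now [0.3825 0.3285 0.2774] F [ 0.3 -0.1 -0.2] t 1.0 w 0.046838285043521104 0.0
```

```bash
python3 -m pendant '[{"dp":[-0.044,-0.457,0.353],"turn":[0,0,0]},{"dp":[-0.044,-0.457,0.353],"turn":[0,0,0]},{"dp":[-0.044,-0.457,0.353],"turn":[0,0,0]},{"dp":[-0.044,-0.457,0.353],"turn":[0,0,0]},{"dp":[-0.044,-0.457,0.353],"turn":[0,0,0]},{"dp":[-0.044,-0.457,0.353],"turn":[0,0,0]}]'; python3 - <<'E'
from h import *
from cell import r
to((.512,.214,.14),back=.045)
a=r.capture("top")["image"][:,:,::-1];b=r.capture("scene")["image"][:,:,::-1]
cv2.imwrite("pics/p1.png",np.vstack([cv2.resize(a[185:265,190:290],(700,560),interpolation=cv2.INTER_CUBIC)]))
E
```

```text
clock: 1.6
tcp_pos: [0.3405, 0.2139, 0.3451]
tcp_rot: [0.342, -0.0, 0.94, 0.002]
ft_force: [0.2, 0.6, 0.0]
gripper_width: 0.0464
grasp_force: 0.0
dp [0.002, -0.0, 0.221] turn [0.002, 0.0, -0.0]
grasp now [0.4479 0.2145 0.2172] F [0.2 0.6 0. ] t 1.6 w 0.046426385903489104 0.0
```

View pics/p1.png

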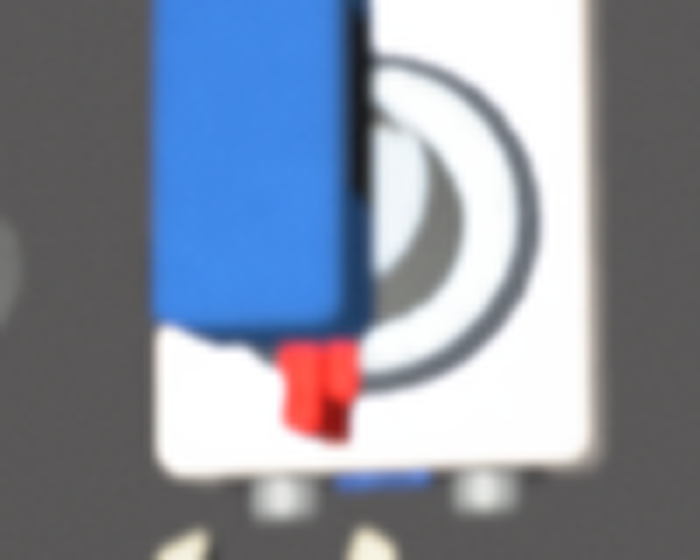

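The handle's top face runs from (300,345) to (304,432) in the crop, the jug's lower right wall is at (463,225), and the fingers are just below at (180,545) and (375,545). They straddle the bar roughly, and the picture is still consistent with the estimate.

```bash
python3 - <<'E'
from h import *
c=lambda x,y:(190+(x+.5)/7-.5,185+(y+.5)/7-.5)
a=ray("top",c(300,350),.174);b=ray("top",c(304,430),.174);print(a,b,"yaw",(a-b)[1]/(a-b)[0])
j=ray("top",c(463,225),.078);print("jug ctr y",j[1]+.04,"wall",j)
print("yaw from ctr",np.arctan2(j[1]+.04-b[1],.084))
E
```

```text
[0.53188842 0.21611316 0.174     ] [0.50471773 0.21422427 0.174     ] yaw 0.06951929489453319
jug ctr y 0.21612797783871 wall [0.58822044 0.17612798 0.078     ]
yaw from ctr 0.022659334011824985
```

```bash
python3 -c "
from h import *
to((.513,.2145,.142),yaw=.03,back=0.0)"
```

```text
dp [-0.008, -0.014, 0.399] turn [-0.01, 0.0, -0.014]
grasp now [0.4475 0.2151 0.2172] F [-0.3  0.  -0.5] t 1.7 w 0.04640785734979394 0.0
```

```bash
python3 -m pendant '[{"dp":[-0.008,-0.014,0.1],"turn":[-0.01,0,-0.014]},{"dp":[-0.008,-0.014,0.16],"turn":[-0.01,0,-0.014]},{"dp":[-0.008,-0.014,0.22],"turn":[-0.01,0,-0.014]},{"dp":[-0.008,-0.014,0.28],"turn":[-0.01,0,-0.014]},{"dp":[-0.008,-0.014,0.32],"turn":[-0.01,0,-0.014]},{"dp":[-0.008,-0.014,0.36],"turn":[-0.01,0,-0.014]},{"dp":[-0.008,-0.014,0.38],"turn":[-0.01,0,-0.014]},{"dp":[-0.008,-0.014,0.4],"turn":[-0.01,0,-0.014]},{"dp":[-0.008,-0.014,0.4],"turn":[-0.01,0,-0.014]}]'; python3 - <<'E'
from h import *
from cell import r
to((.513,.2145,.142),yaw=.03)
a=r.capture("top")["image"][:,:,::-1];b=r.capture("scene")["image"][:,:,::-1]
cv2.imwrite("pics/p2.png",np.hstack([cv2.resize(a[185:265,190:270],(400,400),interpolation=cv2.INTER_CUBIC),cv2.resize(b[150:290,340:480],(400,400),interpolation=cv2.INTER_CUBIC)]))
E
```

```text
clock: 2.6
tcp_pos: [0.406, 0.2101, 0.2685]
tcp_rot: [0.342, -0.014, 0.94, 0.005]
ft_force: [-0.4, -0.6, -0.7]
gripper_width: 0.0466
grasp_force: 0.0
dp [-0.003, 0.005, -0.005] turn [-0.001, -0.0, -0.0]
grasp now [0.5133 0.2131 0.1406] F [-0.4 -0.6 -0.7] t 2.6 w 0.046591237494615044 0.0
```

View pics/p2.png

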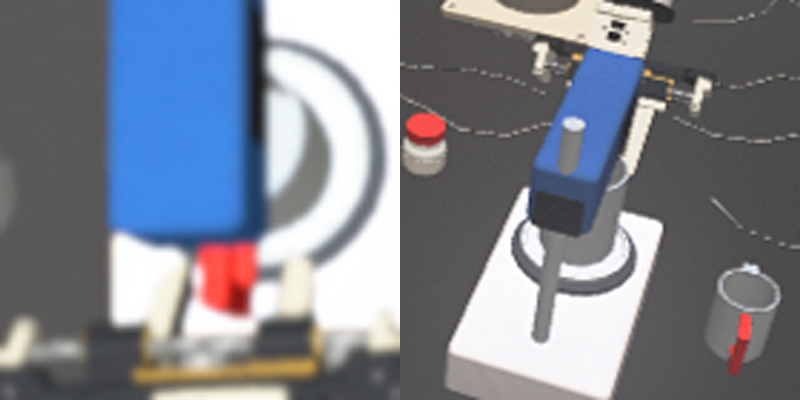

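The fingers at (175,290) and (297,285) straddle the red bar at (225,280), nearly centred. I'll close on it.

```bash
python3 -m pendant '[{"dp":[0,0,0],"turn":[0,0,0]},{"dp":[0,0,0],"turn":[0,0,0]},{"dp":[0,0,0],"turn":[0,0,0]},{"dp":[0,0,0],"turn":[0,0,0]},{"dp":[0,0,0],"turn":[0,0,0]},{"dp":[0,0,0],"turn":[0,0,0]}]' 0 35;python3 -c "
from h import *
to((.513,.2145,.142),yaw=.03)"
```

```text
clock: 3.3
tcp_pos: [0.4061, 0.2094, 0.2688]
tcp_rot: [0.342, -0.013, 0.94, 0.005]
ft_force: [-1.3, 0.1, 1.7]
gripper_width: 0.0138
grasp_force: 35.0
dp [-0.002, 0.007, -0.004] turn [-0.001, 0.0, -0.001]
grasp now [0.5135 0.2123 0.141 ] F [-1.3  0.1  1.7] t 3.3 w 0.013769616031385275 34.99494194984436
```

```bash
python3 -m pendant '[{"dp":[-0.009,0,-0.0107],"turn":[0,0,0]},{"dp":[-0.018,0,-0.0215],"turn":[0,0,0]},{"dp":[-0.027,0,-0.032],"turn":[0,0,0]},{"dp":[-0.036,0,-0.043],"turn":[0,0,0]},{"dp":[-0.036,0,-0.043],"turn":[0,0,0]},{"dp":[-0.036,0,-0.043],"turn":[0,0,0]}]';python3 - <<'E'
from h import *
from cell import r
to((.513,.2145,.142),yaw=.03);print(r.state()["torque"])
a=r.capture("top")["image"][:,:,::-1];b=r.capture("scene")["image"][:,:,::-1]
cv2.imwrite("pics/p3.png",np.hstack([cv2.resize(a[185:265,190:270],(400,400),interpolation=cv2.INTER_CUBIC),cv2.resize(b[190:260,380:450],(400,400),interpolation=cv2.INTER_CUBIC)]))
E
```

```text
clock: 3.9
tcp_pos: [0.4061, 0.2095, 0.2829]
tcp_rot: [0.342, -0.013, 0.94, 0.005]
ft_force: [0.3, 1.0, -3.3]
gripper_width: 0.0139
grasp_force: 35.0
dp [0.034, 0.007, 0.039] turn [-0.001, 0.0, -0.001]
grasp now [0.5135 0.2124 0.155 ] F [ 0.3  1.  -3.3] t 3.9 w 0.013855888531471247 34.986836314201355
[ 0.055903    0.78818078 -0.01155305]
```

View pics/p3.png

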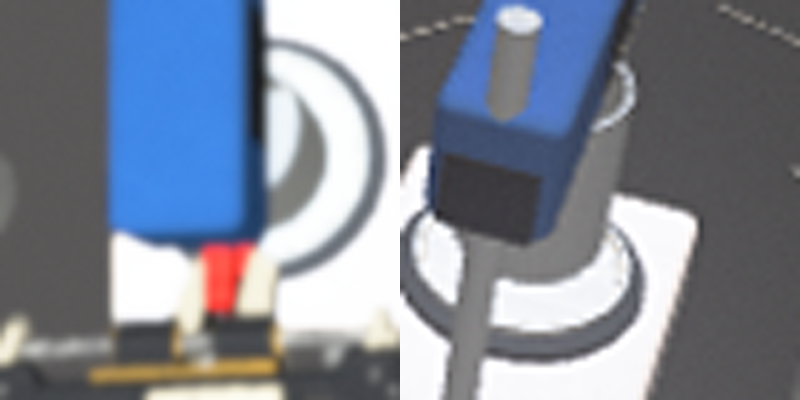

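The jug is off the dish: about 4 N of load, with the dish floor visible at (555,300) in the right half. I'll firm up the grip and take it out sideways along world -y, then raise it.

```bash
python3 -m pendant '[{"dp":[0,0,0],"turn":[0,0,0]},{"dp":[0.001,-0.03,-0.001],"turn":[0,0,0]},{"dp":[0.002,-0.08,-0.0015],"turn":[0,0,0]},{"dp":[0.003,-0.14,-0.003],"turn":[0,0,0]},{"dp":[0.005,-0.2,-0.004],"turn":[0,0,0]},{"dp":[0.006,-0.26,-0.005],"turn":[0,0,0]},{"dp":[0.007,-0.32,-0.006],"turn":[0,0,0]},{"dp":[0.009,-0.38,-0.008],"turn":[0,0,0]},{"dp":[0.01,-0.44,-0.009],"turn":[0,0,0]},{"dp":[0.012,-0.5,-0.01],"turn":[0,0,0]},{"dp":[0.013,-0.55,-0.011],"turn":[0,0,0]},{"dp":[0.014,-0.58,-0.012],"turn":[0,0,0]},{"dp":[0.014,-0.6,-0.012],"turn":[0,0,0]},{"dp":[-0.06,-0.6,-0.1],"turn":[0,0,0]},{"dp":[-0.14,-0.6,-0.19],"turn":[0,0,0]},{"dp":[-0.18,-0.6,-0.24],"turn":[0,0,0]},{"dp":[-0.19,-0.6,-0.25],"turn":[0,0,0]},{"dp":[-0.19,-0.6,-0.25],"turn":[0,0,0]}]' - 55;python3 - <<'E'
from h import *
from cell import r
a=r.capture("top")["image"][:,:,::-1];b=r.capture("scene")["image"][:,:,::-1]
cv2.imwrite("pics/p4.png",np.hstack([cv2.resize(a[165:275,230:340],(400,400),interpolation=cv2.INTER_CUBIC),cv2.resize(b[120:240,300:420],(400,400),interpolation=cv2.INTER_CUBIC)]))
to((.502,-.22,.22))
E
```

```text
clock: 5.8
tcp_pos: [0.4065, 0.0595, 0.3613]
tcp_rot: [0.342, -0.013, 0.939, 0.005]
ft_force: [-0.5, 0.3, -3.0]
gripper_width: 0.0138
grasp_force: 55.0
dp [0.088, -1.116, -0.014] turn [0.011, -0.001, 0.014]
grasp now [0.5131 0.0624 0.2312] F [ 0.1  0.6 -2.9] t 5.9 w 0.013750089069784572 54.9867582321167
```

View pics/p4.png

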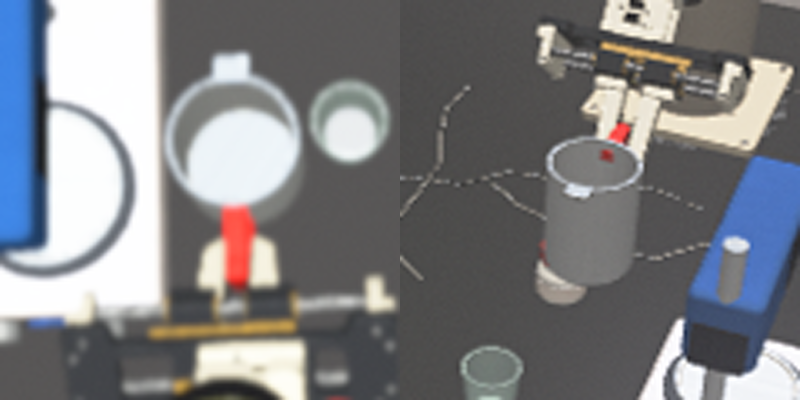

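The jug is clear of the head and looks upright. In the left half the mouth centre is about (233,140), the floor about (241,158) and the handle (238,245). In the right half the mouth is about (593,165). I'll check tilt and centre numerically.

```bash
python3 - <<'E'
from h import *
from scipy.optimize import least_squares
k=400/110;q=400/120
T=lambda x,y:np.array([230+(x+.5)/k-.5,165+(y+.5)/k-.5]);S=lambda x,y:np.array([300+(x-400+.5)/q-.5,120+(y+.5)/q-.5])
print("mouth",ray("top",T(233,140),.273),ray("scene",S(593.5,165),.273),"floor",ray("top",T(241,158),.17))
t=np.linspace(0,2*np.pi,180)
def bb(n,p,h,r):
    c=np.c_[r*np.cos(t),r*np.sin(t),0*t+h];P=Ro.from_rotvec([p[3],p[4],0]).apply(c)+p[:3];u=proj(n,P);return np.r_[u.min(0),u.max(0)]
tm=np.r_[T(166,72),T(300,208)];sm=np.r_[S(547,138),S(641,193)];sb=np.r_[S(547,0)[0],S(637,283)]
f=lambda p:np.r_[bb("top",p,.105,.04)-tm,bb("scene",p,.105,.04)-sm,bb("scene",p,0,.04)[[0,2,3]]-sb,]
s=least_squares(f,[.588,.06,.168,0,0],loss="soft_l1");print(s.x.round(4),f(s.x).round(1))
E
```

```text
mouth [0.58772335 0.06256514 0.273     ] [0.59067616 0.06350974 0.273     ] floor [0.59381268 0.06515573 0.17      ]
[0.5807 0.0653 0.1682 0.0253 0.0679] [ 0.1  1.1 -0.2 -0.8 -0.2 -0.9  0.1 -0.2 -0.  -0.   1.3]
```

```bash
python3 -c "
from h import *
to((.5075,-.08,.23),yaw=.03);to((.502,-.2205,.20),yaw=.03)"
```

```text
dp [0.034, -0.57, -0.021] turn [-0.001, -0.001, -0.001]
grasp now [0.5131 0.0624 0.2312] F [ 0.1  0.6 -2.9] t 5.9 w 0.013750089069784572 54.9867582321167
dp [0.14, -1.131, 0.048] turn [-0.001, -0.001, -0.001]
grasp now [0.5131 0.0624 0.2312] F [ 0.1  0.6 -2.9] t 5.9 w 0.013750089069784572 54.9867582321167
```

```bash
python3 -m pendant '[{"dp":[0.002,-0.04,-0.001],"turn":[0,0,0]},{"dp":[0.006,-0.1,-0.004],"turn":[0,0,0]},{"dp":[0.011,-0.18,-0.007],"turn":[0,0,0]},{"dp":[0.016,-0.27,-0.01],"turn":[0,0,0]},{"dp":[0.021,-0.36,-0.013],"turn":[0,0,0]},{"dp":[0.026,-0.44,-0.016],"turn":[0,0,0]},{"dp":[0.03,-0.51,-0.019],"turn":[0,0,0]},{"dp":[0.033,-0.55,-0.02],"turn":[0,0,0]},{"dp":[0.034,-0.57,-0.021],"turn":[0,0,0]},{"dp":[0.034,-0.57,-0.021],"turn":[0,0,0]}]' >/dev/null; python3 -c "
from h import *
to((.502,-.2205,.20),yaw=.03)"
```

```text
dp [0.106, -0.56, 0.07] turn [-0.001, -0.001, -0.002]
grasp now [ 0.5073 -0.0808  0.2303] F [-0.2 -0.2 -2.9] t 6.9 w 0.013712333979288267 54.98683154582977
```

```bash
python3 -m pendant '[{"dp":[0.005,-0.04,0.003],"turn":[0,0,0]},{"dp":[0.018,-0.1,0.012],"turn":[0,0,0]},{"dp":[0.034,-0.18,0.022],"turn":[0,0,0]},{"dp":[0.05,-0.27,0.033],"turn":[0,0,0]},{"dp":[0.068,-0.36,0.045],"turn":[0,0,0]},{"dp":[0.083,-0.44,0.055],"turn":[0,0,0]},{"dp":[0.095,-0.5,0.063],"turn":[0,0,0]},{"dp":[0.103,-0.54,0.068],"turn":[0,0,0]},{"dp":[0.106,-0.56,0.07],"turn":[0,0,0]},{"dp":[0.106,-0.56,0.07],"turn":[0,0,0]},{"dp":[0.106,-0.56,0.07],"turn":[0,0,0]}]' >/dev/null; python3 - <<'E'
from h import *
from cell import r
a=r.capture("top")["image"][:,:,::-1];b=r.capture("scene")["image"][:,:,::-1]
cv2.imwrite("pics/p5.png",np.hstack([cv2.resize(a[165:275,360:470],(400,400),interpolation=cv2.INTER_CUBIC),cv2.resize(b[140:250,220:330],(400,400),interpolation=cv2.INTER_CUBIC)]))
to((.502,-.2205,.15),yaw=.03)
E
```

```text
dp [0.149, -0.019, 0.158] turn [-0.004, -0.003, -0.003]
grasp now [ 0.5046 -0.2166  0.2038] F [-0.5  0.3 -2. ] t 8.1 w 0.013726322678172273 54.986751079559326
```

View pics/p5.png

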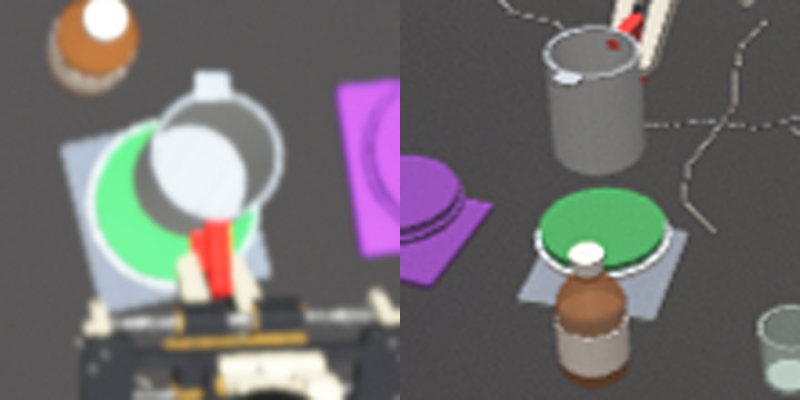

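The jug hovers above the plate: left half, mouth centre about (217,155) and floor (200,170); right half, mouth centre about (593,52) and plate centre (603,228). The arm has not quite reached its target, so I'll compute the offsets.

```bash
python3 - <<'E'
from h import *
k=400/110
T=lambda x,y:np.array([360+(x+.5)/k-.5,165+(y+.5)/k-.5]);S=lambda x,y:np.array([220+(x-400+.5)/k-.5,140+(y+.5)/k-.5])
z=.2038-.063
print("mouth",ray("top",T(217,156),z+.105),ray("scene",S(592.5,53),z+.105),"floor",ray("top",T(199,173),z+.002))
for z in(.055,.06,.065,.07):print("plate",z,ray("top",T(170,201),z),ray("scene",S(603,228),z))
to((.502,-.2205,.15),yaw=.03)
E
python3 -m pendant '[{"dp":[0,0,0],"turn":[0,0,0]},{"dp":[0,0,0],"turn":[0,0,0]}]'
python3 -c "
from h import *
to((.502,-.2205,.15),yaw=.03)"
```

```text
mouth [ 0.57780777 -0.21631147  0.2458    ] [ 0.58308126 -0.21322379  0.2458    ] floor [ 0.58325385 -0.22299953  0.1428    ]
plate 0.055 [ 0.57665753 -0.21669062  0.055     ] [ 0.58016227 -0.21704521  0.055     ]
plate 0.06 [ 0.57596916 -0.21589309  0.06      ] [ 0.58561031 -0.21378535  0.06      ]
plate 0.065 [ 0.57528079 -0.21509555  0.065     ] [ 0.59105835 -0.21052549  0.065     ]
plate 0.07 [ 0.57459242 -0.21429802  0.07      ] [ 0.59650638 -0.20726563  0.07      ]
dp [0.149, -0.019, 0.158] turn [-0.004, -0.003, -0.003]
grasp now [ 0.5046 -0.2166  0.2038] F [-0.5  0.3 -2. ] t 8.1 w 0.013726322678172273 54.986751079559326
clock: 8.3
tcp_pos: [0.3977, -0.2192, 0.3321]
tcp_rot: [0.34, -0.011, 0.94, 0.003]
ft_force: [-0.6, -1.0, -2.9]
gripper_width: 0.0138
grasp_force: 55.0
dp [0.148, -0.017, 0.159] turn [-0.004, -0.003, -0.003]
grasp now [ 0.5045 -0.217   0.2037] F [-0.6 -1.  -2.9] t 8.3 w 0.013804289563509448 54.986711740493774
```

```bash
python3 - <<'E'
from h import *
from cell import r
s=r.state();print(s["joint_positions"].round(3),s["qd"].round(3))
print(ray("top",tc(680,291),.055))
to((.502,-.2195,.16),yaw=.03)
E
```

```text
[-0.823 -0.521  2.271  0.612  0.983 -2.657] [-0.004  0.005 -0.001  0.002 -0.001 -0.002]
[ 0.5748222  -0.21862151  0.055     ]
dp [0.123, -0.014, 0.128] turn [-0.004, -0.003, -0.003]
grasp now [ 0.5045 -0.217   0.2037] F [-0.6 -1.  -2.9] t 8.3 w 0.013804289563509448 54.986711740493774
```

Joint 6 is at its limit. I'll yaw the tool and jug by about -0.33 rad about the jug axis, since the jug's yaw is free.

```bash
python3 -c "
from h import *
to((.5053,-.1956,.20),yaw=-.3)"
```

```text
dp [-0.009, 0.221, 0.029] turn [0.131, -0.003, 0.158]
grasp now [ 0.5045 -0.217   0.2037] F [-0.6 -1.  -2.9] t 8.3 w 0.013804289563509448 54.986711740493774
```

```bash
python3 -m pendant '[{"dp":[-0.002,0.04,0.005],"turn":[0.024,-0.001,0.029]},{"dp":[-0.004,0.08,0.01],"turn":[0.048,-0.001,0.058]},{"dp":[-0.006,0.12,0.015],"turn":[0.072,-0.002,0.087]},{"dp":[-0.008,0.16,0.02],"turn":[0.096,-0.002,0.116]},{"dp":[-0.009,0.2,0.026],"turn":[0.12,-0.003,0.144]},{"dp":[-0.009,0.221,0.029],"turn":[0.131,-0.003,0.158]},{"dp":[-0.009,0.221,0.029],"turn":[0.131,-0.003,0.158]},{"dp":[-0.009,0.221,0.029],"turn":[0.131,-0.003,0.158]}]' >/dev/null; python3 - <<'E'
from h import *
from cell import r
s=r.state();print(s["joint_positions"].round(3))
to((.5053,-.1956,.13),yaw=-.3)
a=r.capture("top")["image"][:,:,::-1];b=r.capture("scene")["image"][:,:,::-1]
cv2.imwrite("pics/p6.png",np.hstack([cv2.resize(a[165:275,360:470],(400,400),interpolation=cv2.INTER_CUBIC),cv2.resize(b[140:250,220:330],(400,400),interpolation=cv2.INTER_CUBIC)]))
# jug mouth fit: predicted ellipse extents for overlay comparison
E
```

```text
[-0.585 -0.684  2.379  0.26   0.785 -1.979]
dp [0.18, -0.0, 0.214] turn [0.001, 0.0, 0.001]
grasp now [ 0.5055 -0.1955  0.1999] F [-0.1  0.4 -3.1] t 9.1 w 0.013857945699833259 54.98674035072327
```

```bash
python3 -m pendant '[{"dp":[0.01,0,0.013],"turn":[0,0,0]},{"dp":[0.036,0,0.043],"turn":[0,0,0]},{"dp":[0.07,0,0.083],"turn":[0,0,0]},{"dp":[0.105,0,0.125],"turn":[0,0,0]},{"dp":[0.135,0,0.16],"turn":[0,0,0]},{"dp":[0.155,0,0.185],"turn":[0,0,0]},{"dp":[0.165,0,0.197],"turn":[0,0,0]},{"dp":[0.17,0,0.203],"turn":[0,0,0]},{"dp":[0.17,0,0.203],"turn":[0,0,0]}]' >/dev/null; python3 - <<'E'
from h import *
from cell import r
to((.5053,-.1956,.118),yaw=-.3);print(r.state()["torque"].round(2))
a=r.capture("top")["image"][:,:,::-1];b=r.capture("scene")["image"][:,:,::-1]
cv2.imwrite("pics/p7.png",np.hstack([cv2.resize(a[180:260,370:450],(400,400),interpolation=cv2.INTER_CUBIC),cv2.resize(b[165:235,240:310],(400,400),interpolation=cv2.INTER_CUBIC)]))
E
```

```text
dp [0.042, 0.001, 0.047] turn [-0.0, 0.0, -0.0]
grasp now [ 0.5056 -0.196   0.1339] F [-0.8  0.  -2.3] t 10.1 w 0.013765106824738351 54.98674392700195
[ 0.25  0.67 -0.03]
```

View pics/p7.png

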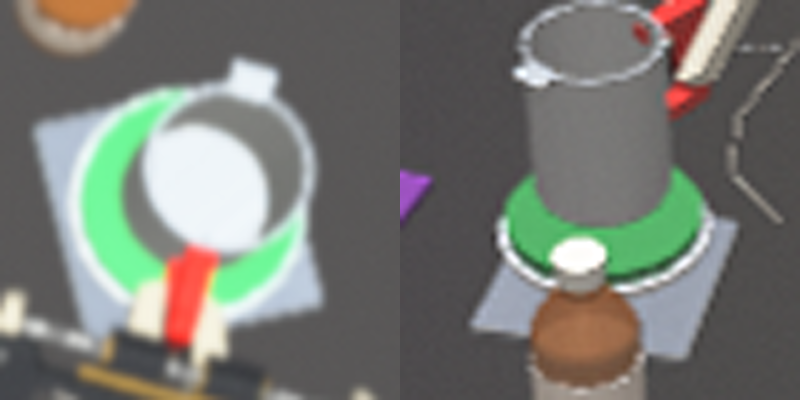

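The left half shows mouth centre about (228,171), floor (207,189) and plate centre about (187,203). The right half shows the jug just above the green top with base centre about (603,197) and plate centre (605,223).

```bash
python3 - <<'E'
from h import *
from scipy.optimize import least_squares
T=lambda x,y:np.array([370+(x+.5)/5-.5,180+(y+.5)/5-.5]);q=400/70;S=lambda x,y:np.array([240+(x-400+.5)/q-.5,165+(y+.5)/q-.5])
t=np.linspace(0,2*np.pi,180)
def bb(n,c,r):
    u=proj(n,np.c_[c[0]+r*np.cos(t),c[1]+r*np.sin(t),0*t+c[2]]);return np.r_[u.min(0),u.max(0)]
print("mouth",ray("top",T(228,171),.176),ray("scene",S(594,42),.176),"floor",ray("top",T(207,189),.073))
print("plate",ray("top",T(187.5,203),.052),ray("scene",S(606,224),.052),ray("top",tc(680,291),.052))
# plate rim (white disc r=.062, slightly lower) and jug base by silhouettes
u=bb("top",(.576,-.219,.052),.062);print("pred plate top-crop L,T,R,B",((u-[370,180,370,180])*5+2).round(0))
u=bb("top",(.576,-.219,.071),.04);print("pred base if centred",((u-[370,180,370,180])*5+2).round(0))
u=bb("top",(.576,-.219,.176),.04);print("pred mouth if centred",((u-[370,180,370,180])*5+2).round(0))
u=bb("scene",(.576,-.219,.071),.04);print("pred scene base",((u-[240,165,240,165])*q+402).round(0)[[0,2]],((u-[240,165,240,165])*q+2).round(0)[[1,3]])
u=bb("scene",(.576,-.219,.052),.062);print("pred scene plate",((u-[240,165,240,165])*q+402).round(0)[[0,2]],((u-[240,165,240,165])*q+2).round(0)[[1,3]])
E
```

```text
mouth [ 0.57430417 -0.2189286   0.176     ] [ 0.57784547 -0.21744133  0.176     ] floor [ 0.58054383 -0.22602139  0.073     ]
plate [ 0.5762774  -0.21900409  0.052     ] [ 0.58352018 -0.21476548  0.052     ] [ 0.57523084 -0.21910465  0.052     ]
pred plate top-crop L,T,R,B [ 69.  88. 306. 321.]
pred base if centred [116. 122. 271. 275.]
pred mouth if centred [144.  85. 312. 251.]
pred scene base [534. 673.] [148. 232.]
pred scene plate [499. 711.] [151. 282.]
```

Position and upright match the predictions within about 2 mm. Now I'll feel downward.

```bash
python3 -m pendant '[{"dp":[0.005,0,0.006],"turn":[0,0,0]},{"dp":[0.01,0,0.012],"turn":[0,0,0]},{"dp":[0.015,0,0.018],"turn":[0,0,0]},{"dp":[0.02,0,0.024],"turn":[0,0,0]},{"dp":[0.025,0,0.03],"turn":[0,0,0]},{"dp":[0.025,0,0.03],"turn":[0,0,0]},{"dp":[0.025,0,0.03],"turn":[0,0,0]}]' |grep ft; for i in 1; do python3 -m pendant '[{"dp":[0.0026,0,0.003],"turn":[0,0,0]},{"dp":[0.0051,0,0.0061],"turn":[0,0,0]},{"dp":[0.0051,0,0.0061],"turn":[0,0,0]}]' |egrep 'ft|tcp_pos';done; python3 -c "
from h import *
to((.5053,-.1956,.115),yaw=-.3)"
```

```text
ft_force: [-0.3, -0.3, -2.4]
tcp_pos: [0.4029, -0.1641, 0.2496]
ft_force: [-0.8, 0.7, -2.0]
dp [0.018, 0.001, 0.02] turn [-0.0, 0.0, -0.0]
grasp now [ 0.5054 -0.1959  0.1217] F [-0.8  0.7 -2. ] t 11.2 w 0.01330104270460829 54.98673141002655
```

```bash
python3 -m pendant '[{"dp":[0.0026,0,0.0031],"turn":[0,0,0]},{"dp":[0.0026,0,0.0031],"turn":[0,0,0]},{"dp":[0.0026,0,0.0031],"turn":[0,0,0]}]' |egrep 'ft|tcp_pos'
python3 -m pendant '[{"dp":[0.0026,0,0.0031],"turn":[0,0,0]},{"dp":[0.0026,0,0.0031],"turn":[0,0,0]},{"dp":[0.0026,0,0.0031],"turn":[0,0,0]}]' |egrep 'ft|tcp_pos'
python3 -c "
from cell import r
print(r.state()['torque'])"
```

```text
tcp_pos: [0.4029, -0.1641, 0.2488]
ft_force: [-0.7, -0.1, -1.9]
tcp_pos: [0.4029, -0.1641, 0.2478]
ft_force: [0.3, -0.6, -2.2]
[0.18170164 0.72399942 0.04111441]
```

```bash
python3 -m pendant '[{"dp":[0.0026,0,0.0031],"turn":[0,0,0]},{"dp":[0.0026,0,0.0031],"turn":[0,0,0]},{"dp":[0.0026,0,0.0031],"turn":[0,0,0]}]' |egrep 'ft|tcp_pos'
python3 -m pendant '[{"dp":[0.0026,0,0.0031],"turn":[0,0,0]},{"dp":[0.0026,0,0.0031],"turn":[0,0,0]},{"dp":[0.0026,0,0.0031],"turn":[0,0,0]}]' |egrep 'ft|tcp_pos'
python3 -c "
from cell import r
print(r.state()['torque'])"
```

```text
tcp_pos: [0.4029, -0.1641, 0.2467]
ft_force: [0.1, 0.7, -2.5]
tcp_pos: [0.403, -0.1642, 0.246]
ft_force: [0.4, -0.2, -1.4]
[0.19439717 0.61401018 0.01352797]
```

```bash
for i in 1; do python3 -m pendant '[{"dp":[0.0026,0,0.0031],"turn":[0,0,0]},{"dp":[0.0026,0,0.0031],"turn":[0,0,0]},{"dp":[0.0026,0,0.0031],"turn":[0,0,0]}]' |egrep 'ft|tcp_pos'; done
python3 -c "
from cell import r
print(r.state()['torque'])"
python3 -m pendant '[{"dp":[0.0026,0,0.0031],"turn":[0,0,0]},{"dp":[0.0026,0,0.0031],"turn":[0,0,0]},{"dp":[0.0026,0,0.0031],"turn":[0,0,0]}]' |egrep 'ft|tcp_pos'
python3 -c "
from cell import r
print(r.state()['torque'])"
```

```text
tcp_pos: [0.4031, -0.1642, 0.245]
ft_force: [-0.3, 0.3, 1.5]
[0.06621804 0.46353564 0.0425468 ]
tcp_pos: [0.4031, -0.1642, 0.2441]
ft_force: [-1.7, -0.1, 2.2]
[0.09946585 0.32000486 0.05443118]
```

Contact came at TCP z of about 0.2465, so the plate is around 55 mm. The jug is now carried by the cushion, so I'll ease off 0.8 mm and open.

```bash
python3 -m pendant '[{"dp":[-0.002,0,-0.0025],"turn":[0,0,0]},{"dp":[-0.002,0,-0.0025],"turn":[0,0,0]},{"dp":[-0.002,0,-0.0025],"turn":[0,0,0]}]' - 10 |egrep 'ft|tcp_pos|grasp'
python3 -m pendant '[{"dp":[0,0,0],"turn":[0,0,0]},{"dp":[0,0,0],"turn":[0,0,0]},{"dp":[0,0,0],"turn":[0,0,0]},{"dp":[0,0,0],"turn":[0,0,0]},{"dp":[0,0,0],"turn":[0,0,0]}]' 0.5
python3 - <<'E'
from h import *
from cell import r
a=r.capture("top")["image"][:,:,::-1];b=r.capture("scene")["image"][:,:,::-1]
cv2.imwrite("pics/p8.png",np.hstack([cv2.resize(a[180:260,370:450],(400,400),interpolation=cv2.INTER_CUBIC),cv2.resize(b[165:235,240:310],(400,400),interpolation=cv2.INTER_CUBIC)]))
E
```

```text
tcp_pos: [0.403, -0.1643, 0.2448]
ft_force: [0.8, -1.6, 0.3]
grasp_force: 10.0
clock: 13.8
tcp_pos: [0.4029, -0.1641, 0.2445]
tcp_rot: [0.338, 0.141, 0.929, -0.051]
ft_force: [0.1, -0.0, -0.0]
gripper_width: 0.0454
grasp_force: 0.0
```

View pics/p8.png

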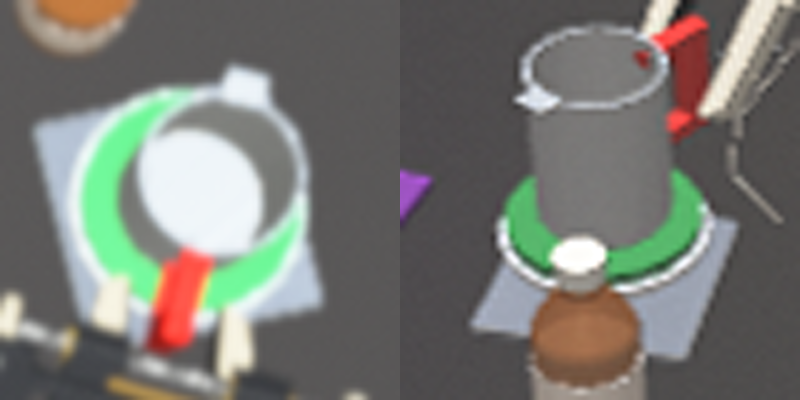

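The jug stands upright and centred on the green top (mouth centre about (223,175) in the crop), and the fingers at (110,305) and (237,345) are clear of the handle. I'll back straight out along the tool axis.

```bash
python3 -m pendant '[{"dp":[0,0,-0.03],"turn":[0,0,0]},{"dp":[0,0,-0.09],"turn":[0,0,0]},{"dp":[0,0,-0.17],"turn":[0,0,0]},{"dp":[0,0,-0.26],"turn":[0,0,0]},{"dp":[0,0,-0.34],"turn":[0,0,0]},{"dp":[0,0,-0.38],"turn":[0,0,0]},{"dp":[0,0,-0.4],"turn":[0,0,0]},{"dp":[0,0,-0.4],"turn":[0,0,0]},{"dp":[0,0,-0.4],"turn":[0,0,0]},{"dp":[0,0,-0.4],"turn":[0,0,0]},{"dp":[0,0,-0.4],"turn":[0,0,0]},{"dp":[0,0,-0.4],"turn":[0,0,0]}]'
python3 - <<'E'
from h import *
from cell import r
T=r.capture("top")["image"];S=r.capture("scene")["image"]
o=cv2.imread("pics/p8.png")
for n,a,b in(("top",T[180:260,370:450],o[:,:400]),("scene",S[165:235,240:310],o[:,400:])):
    d=cv2.absdiff(cv2.resize(a[:,:,::-1].copy(),(400,400),interpolation=cv2.INTER_CUBIC),b).max(2)
    print(n,"diff in jug region",(d[60:245]>40).mean().round(4))
o=cv2.imread("pics/top0.png")[:,:,::-1]
for n,u,v in(("beaker",326,198),("jar",329,275),("bottle",386,175),("small jug",177,220)):
    print(n,cv2.absdiff(T[v-15:v+15,u-15:u+15].copy(),o[v-15:v+15,u-15:u+15].copy()).max())
E
```

```text
clock: 15.1
tcp_pos: [0.3575, -0.153, 0.3212]
tcp_rot: [0.333, 0.14, 0.931, -0.049]
ft_force: [0.1, 0.1, 0.1]
gripper_width: 0.0464
grasp_force: 0.0
top diff in jug region 0.0
scene diff in jug region 0.0327
beaker 4
jar 4
bottle 4
small jug 4
```

```bash
python3 -c "
from cell import r
print(r.job_done())"
```

```text
the job is handed in; nothing more can be done
None
```

The steel jug now stands upright on the green plate, centred to about 2 mm, and is released with the gripper backed clear; the other items did not move, and the job was handed in at about 15 s of the 48 s allowed (no verdict was returned).

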